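Load the sample carrier and hold it home in the detector's corner stop

TASK

Take the two orange sample capsules out of the grey rack and drop one into each bore of the blue carrier, leaving the green reference capsule where it is. Then take the loaded carrier by its black knob and press it, standing flat on the bench with its long side to the far bar in front of the detector, into the corner of the two dark stop bars so that it is flush with and pushing on both at once. Finish while still holding it by the knob, firmly pressed against both bars (do not let go), and do not disturb the other things on the bench.

Things in the scene. Friction and masses are not known exactly. Their poses are not given: they have to be found in the camera images.
- carrier: Loose blue plastic sample carrier, a block 70 mm (x) by 120 mm (y) by 40 mm high, 0.45 to 0.8 kg (rubbing on the bench or the bars is slight, some 1 to 4 N, felt at the wrist), standing flat on the bench with its long side within 25 degrees of the world y axis. On its top are a bore on either side and a black knob in the middle. Origin: centre of its underside; z up
- bore_left (a point): Centre of the mouth of the carrier's bore at its +y end, on the block's top face (40 mm up), 42 mm from the carrier's middle. Bore 20 mm diameter, 25 mm deep, mouth chamfered 2 mm; a seated capsule sticks out 35 mm
- bore_right (a point): Same for the bore at the carrier's -y end
- knob (a point): Point on the axis of the carrier's upright, round black knob (26 mm diameter, from the block top at 40 mm up to 72 mm, fixed to it), 60 mm above the carrier's underside. Fingers closing along the carrier's short x axis have most room between the loaded capsules, and pass over the 36 mm high stop bars if the fingertips stay 5 mm above the block's top
- sample_a: Orange sample capsule with a white cap, 60 mm tall, 18 mm diameter, straight-sided (foot chamfered 2 mm wide, 3 mm high), about 30 g; starts upright in a random pocket of the grey rack, its foot on the pocket floor 10 mm above the bench. Origin: centre of its foot; z along it, upwards
- sample_b: Second orange sample capsule with a white cap, alike: 60 mm tall, 18 mm diameter, straight-sided (foot chamfered 2 mm wide, 3 mm high), about 30 g; starts upright in a random pocket of the grey rack, its foot on the pocket floor 10 mm above the bench. Origin: centre of its foot; z along it, upwards
- reference: Green reference capsule with a white cap, not to be moved; 60 mm tall, 18 mm diameter, straight-sided (foot chamfered 2 mm wide, 3 mm high), about 30 g; starts upright in a random pocket of the grey rack, its foot on the pocket floor 10 mm above the bench. Origin: centre of its foot; z along it, upwards
- rack: Grey capsule rack, fixed to the bench, 150 mm (x) by 50 mm (y) by 24 mm high, with three pockets in a row along its x axis at -45, 0 and +45 mm, 20 mm diameter and 14 mm deep, one capsule in each. Origin: centre of its underside
- corner (a point): Inside corner of the corner stop, at bench level, fixed to the bench. Its x axis points square into the far bar, its y axis square into the left bar, z up; its yaw differs by up to 15 degrees from the world's. The free space is at its -x, -y. When the carrier is home its centre lies at -35 mm in x and -60 mm in y of this frame and its axes are parallel to it
- bar_far: Far stop bar, dark steel, fixed, 12 mm thick, 162 mm long, 36 mm high; its inner face is the plane x = 0 of the corner's frame, from y = -150 to 0 mm. A steel detector barrel (38 mm diameter, 40 mm high) lies 22 mm behind it. Origin: centre of its underside; axes as the corner's
- bar_left: Left stop bar, dark steel, fixed, 12 mm thick, 100 mm long, 36 mm high; its inner face is the plane y = 0 of the corner's frame, from x = -100 to 0 mm. Origin: centre of its underside; axes as the corner's
- screwdriver: Loose bystander: screwdriver with an orange handle lying on the black mat at the back of the bench. Origin near its middle
- cup: Loose bystander: brown cardboard cup, 72 mm wide, 85 mm tall. Origin: centre of its underside
- jar: Loose bystander: white jar with a blue cap, 60 mm diameter, 100 mm tall. Origin: centre of its underside
- weight: Loose bystander: brass balance weight, 40 mm diameter, 55 mm tall. Origin: centre of its underside

How it is judged:
By the outcome, as a careful person would: the job done as asked, in the order asked, and still so for the second after the job is handed in, while the arm keeps its last pose, push and grip.
It also fails if it takes over 72 s, if anything falls off the work surface, if the arm or the gripper's body presses on something with over 40 N, if the wrist force passes 120 N, or if a joint passes its speed limit or range.

ROBOT

A 6-joint arm with a two-finger parallel gripper is mounted at the origin on the work surface. World frame = base frame: x ahead of the robot, y to its left, z up, the work surface at z = 0. Lengths are in mm, angles in rad, forces in N, time in s.
With the tool pointing down it reaches from about 350 to 775 mm from the base axis. Payload 7.3 kg.
Tool frame: the origin (TCP) lies at the very end of the fingers, on their centre line; the grasp point (between the pads) lies 19 mm behind it; z points along the fingers, y is the line along which they close (so a half turn about z gives the same grasp; the last joint's range is limited). The gripper opens to 92 mm and grips with 3 to 60 N. Pads are 19 mm wide; open, the fingers measure 130 mm over their backs; the gripper's body (75 mm by 190 mm) begins 47 mm behind the grasp point.
Start: joints at [1.166, 0.342, 1.524, -0, 1.275, -0.146], TCP at [134.344, 507.543, 198.341] pointing down, gripper open.
Joint ranges: [-2.53, 2.53], [-0.77, 2.02], [0.04, 2.7], [-1, 4.14], [0.28, 2.66], [-3.11, 3.11]. Speed limits (rad/s): [2.57, 2.57, 3.14, 3.14, 3.14, 3.14].

INTERFACE

Orientations are given as [roll, pitch, yaw] about the fixed x, y, z axes, in that order (R = Rz(yaw) Ry(pitch) Rx(roll)).
In Python, from plant import get_obs, vision, workorder gives the robot as it stands.
- The arm moves only by the shell command python3 -m pendant 'ROWS' [OPENING]. ROWS is a JSON object of lists of equal length, an entry for each row: "dp": the shift along the tool's x, y, z in m, a list of three; "rotation": the turn, a rotation vector about the tool's x, y, z in rad, a list of three. A call has 1 to 8 rows; each row is the pose to reach, as a shift and turn from the pose commanded when the call began, along the tool's axes at that moment; what a row does not reach only later rows make up. A row lasts 1/8 s, in which the tool goes at most 62.5 mm and 10.7 degrees, less where a joint would pass 70% of its speed; a pose out of reach is approached as far as the arm can. A call with a gripper value outside its range is refused whole. OPENING is the finger opening in m, from 0 to 0.0918, set as the call begins (- or left out, the last holds). The fingers move at their own pace and stop on an object; the grip force is fixed at half the most. Time passes only in rows, so rows that repeat a pose let the fingers close. It gives the time, the measured TCP pose, the force, the opening and the grip force at its end, in the units of the state.
- get_obs(): the state, without advancing time (a new reading comes with each control period).
- vision.capture(name): name is "scene" or "side" or "wrist"; returns a dict with "pixels" (400x640x3 uint8, red, green, blue), "vfov" (degrees; the focal length in pixels is half the picture's height over the tangent of half this angle, whatever the lens; pixels are square), "cx", "cy" (the principal point, pixels), "pose" (4x4, takes a point from camera to world coordinates); the wrist camera has in their place "T_tool_cam" (4x4, takes a point from camera to tool coordinates, whose origin is the TCP and whose axes are the flange's). Camera axes: x right, y up, looking along -z (the intrinsics and any distortion apply to the point x, -y, -z); pixel columns grow to the right and rows downward; lengths in mm; the calibration is good to about 2 mm. A picture is of the moment at which its call begins: read the wrist's pose just before it. There is no depth.
- workorder.close_job(): hands the job in; it is judged then, once.
The state is a dict: "time": time; "joint_positions": joint angles; "dq": joint speeds; "tau": joint torques, N m; "tool_pos": TCP position; "tcp_rot": TCP orientation; "contact_force": force on the tool from outside, world axes, zero at the start; "moment": the same for the moment, N m; "grip_width": finger opening in mm; "finger_force": force on a finger pad.
Only numpy, scipy, OpenCV 4.12 (cv2) and the standard library are available. Lean on these libraries where they do the work, as an engineer would, in place of code of your own. Each camera call takes 0.05 s, during which the arm holds its last target. There are 200 camera calls.

## Working session

There is one attempt and no reset: what is moved stays moved. The work goes in short steps, Python scripts to look and compute and a shell command to move; the robot and the scene stay as the last step left them, time stands still between calls to the robot, and variables do not carry over. Pictures are saved under pics/ and viewed, at most 10 in all, crops included, and the job is handed in when it is done.

```bash
ls; mkdir -p pics; python3 - <<'E'
from plant import get_obs, vision
import cv2, numpy as np
o=get_obs(); print(o)
for n in("scene","side","wrist"):
    c=vision.capture(n); cv2.imwrite(f"pics/{n}0.png",c["pixels"][:,:,::-1]); np.save(f"{n}0.npy",c,allow_pickle=True)
    print(n,{k:(np.round(v,4).tolist() if k!="pixels" else 0) for k,v in c.items() if not isinstance(v,str)})
E
```

```text
pics
{'time': 0.0, 'joint_positions': array([ 1.16603639e+00,  3.42741901e-01,  1.52504683e+00, -2.04306905e-06,
        1.27538400e+00, -1.46011870e-01]), 'dq': array([-0.00151307, -0.00068619, -0.00123989, -0.00089566,  0.00032002,
       -0.00111733]), 'tau': array([ 6.70434438e-04, -4.31253290e+01, -2.44218296e+01,  7.17838830e-02,
        5.60220599e-02, -1.10181243e-04]), 'tool_pos': array([134.13353956, 507.0985943 , 197.62464032]), 'tcp_rot': array([-3.14002911e+00, -2.27958238e-04,  2.88284501e+00]), 'contact_force': array([ 0.844328  , -0.74197534, -0.4220633 ]), 'moment': array([ 0.0143314 , -0.02821822, -0.0150074 ]), 'finger_force': 0.0, 'grip_width': 92.00282409463702}
scene {'pixels': 0, 'vfov': 50.0637, 'cx': 324.1087, 'cy': 200.1318, 'pose': [[0.1275, -0.8066, 0.5772, 1236.8764], [0.9918, 0.106, -0.0709, -26.2297], [-0.004, 0.5815, 0.8135, 997.627], [0.0, 0.0, 0.0, 1.0]]}
side {'pixels': 0, 'vfov': 53.2434, 'cx': 318.9805, 'cy': 205.9114, 'pose': [[0.8993, 0.3036, -0.3147, 315.4891], [-0.4369, 0.5958, -0.6739, -564.6584], [-0.0171, 0.7435, 0.6685, 650.5401], [0.0, 0.0, 0.0, 1.0]]}
wrist {'pixels': 0, 'vfov': 65.0626, 'cx': 323.0805, 'cy': 195.1111, 'T_tool_cam': [[0.0005, 0.9584, 0.2854, 78.09], [1.0, -0.0003, -0.0006, -0.151], [-0.0005, 0.2854, -0.9584, -185.6039], [0.0, 0.0, 0.0, 1.0]]}
```

View pics/scene0.png

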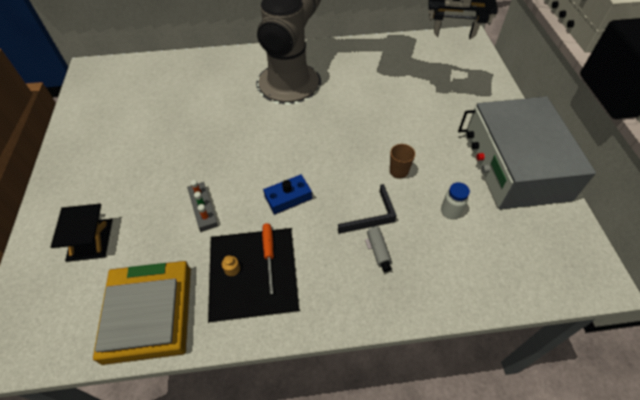

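View pics/side0.png

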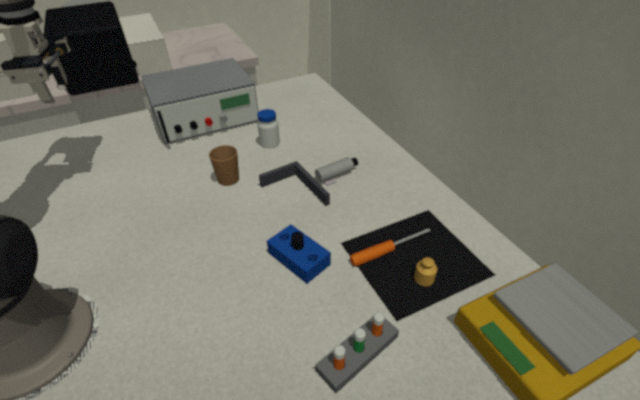

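```bash
python3 - <<'E'
import numpy as np
for n in("scene","side","wrist"):
    c=np.load(f"{n}0.npy",allow_pickle=True).item(); print(n,{k:v for k,v in c.items() if k not in("pixels","pose","T_tool_cam")})
E
```

```text
scene {'vfov': 50.06370051639655, 'cx': 324.1087056099961, 'cy': 200.13177631564352}
side {'vfov': 53.24341496803038, 'cx': 318.9804903421311, 'cy': 205.911428829025}
wrist {'vfov': 65.06261834350298, 'cx': 323.08046579322513, 'cy': 195.11112157359327}
```

```bash
cat > h.py <<'E'
import numpy as np, cv2
from scipy.spatial.transform import Rotation as R
from plant import get_obs, vision
def grab(name,tag):
    o=get_obs(); c=vision.capture(name)
    if name=="wrist":
        T=np.eye(4); T[:3,:3]=R.from_euler("xyz",o["tcp_rot"]).as_matrix(); T[:3,3]=o["tool_pos"]; c["pose"]=T@c["T_tool_cam"]
    cv2.imwrite(f"pics/{tag}.png",c["pixels"][:,:,::-1]); np.save(f"{tag}.npy",c,allow_pickle=True); return c
def load(t): return np.load(f"{t}.npy",allow_pickle=True).item()
def ray(c,uv):
    uv=np.atleast_2d(uv).astype(float); f=200/np.tan(np.radians(c["vfov"]/2))
    d=np.c_[(uv[:,0]-c["cx"])/f,-(uv[:,1]-c["cy"])/f,-np.ones(len(uv))]@c["pose"][:3,:3].T
    return c["pose"][:3,3],d/np.linalg.norm(d,axis=1)[:,None]
def plane(c,uv,z):
    o,d=ray(c,uv); return o+d*((z-o[2])/d[:,2])[:,None]
def tri(*cu):   # (cam,uv) pairs -> point, residual
    A=0;b=0;rs=[]
    for c,uv in cu:
        o,d=ray(c,uv); P=np.eye(3)-np.outer(d[0],d[0]); A=A+P; b=b+P@o; rs.append((P,o))
    p=np.linalg.solve(A,b); return p,[np.linalg.norm(P@(p-o)).round(2) for P,o in rs]
def proj(c,p):
    f=200/np.tan(np.radians(c["vfov"]/2)); q=(np.atleast_2d(p)-c["pose"][:3,3])@c["pose"][:3,:3]
    return np.c_[c["cx"]-f*q[:,0]/q[:,2], c["cy"]+f*q[:,1]/q[:,2]]
def mask(c,lo,hi): return cv2.inRange(cv2.cvtColor(c["pixels"],cv2.COLOR_RGB2HSV),lo,hi)
def blobs(m,amin=8):
    n,l,s,ce=cv2.connectedComponentsWithStats(m); return [(ce[i].round(1).tolist(),s[i].tolist()) for i in range(1,n) if s[i][4]>=amin]
E
python3 - <<'E'
from h import *
for n in("scene0","side0","wrist0"):
    c=load(n)
    if n=="wrist0":continue
    print(n,"blue",blobs(mask(c,(105,120,40),(125,255,255)),30)); print("orange",blobs(mask(c,(3,170,90),(14,255,255)))); print("green",blobs(mask(c,(60,100,30),(90,255,255))))
    print("dark",blobs(mask(c,(0,0,0),(180,110,75)),60))
E
```

```text
scene0 blue [([27.4, 44.8], [0, 0, 66, 86, 3362]), ([287.5, 194.2], [264, 175, 48, 38, 1008]), ([458.9, 191.1], [450, 183, 19, 17, 263])]
orange [([195.0, 189.2], [194, 188, 4, 3, 8]), ([202.4, 215.5], [201, 213, 4, 6, 15]), ([266.9, 240.5], [262, 224, 11, 34, 289])]
green [([498.1, 171.8], [492, 158, 13, 28, 144]), ([199.9, 201.2], [197, 199, 7, 5, 20]), ([153.0, 270.7], [139, 265, 25, 10, 43]), ([131.2, 274.2], [129, 273, 7, 3, 11])]
dark [([48.2, 31.3], [0, 0, 71, 103, 840]), ([161.5, 3.7], [150, 0, 25, 12, 116]), ([288.0, 44.0], [256, 0, 67, 97, 4386]), ([464.9, 12.0], [426, 0, 85, 38, 1200]), ([603.8, 80.0], [516, 0, 124, 173, 7185]), ([554.5, 5.1], [551, 0, 8, 12, 71]), ([562.0, 14.7], [558, 10, 9, 12, 76]), ([570.0, 24.3], [566, 20, 9, 12, 71]), ([543.0, 188.7], [478, 106, 118, 103, 2108]), ([469.7, 132.9], [458, 110, 22, 43, 254]), ([496.9, 172.4], [490, 156, 16, 33, 113]), ([371.5, 217.0], [338, 185, 58, 48, 693]), ([81.0, 231.4], [51, 204, 63, 58, 2277]), ([208.4, 225.8], [200, 221, 18, 10, 91]), ([252.0, 277.3], [208, 228, 91, 94, 6438]), ([385.6, 265.6], [379, 260, 13, 13
[... 387 characters left out ...]
27.6], [492, 324, 4, 8, 14]), ([489.0, 329.2], [488, 328, 3, 4, 8]), ([495.8, 336.1], [494, 334, 5, 6, 10]), ([503.2, 338.3], [501, 336, 5, 5, 13]), ([358.3, 346.2], [354, 341, 10, 11, 92]), ([501.6, 345.2], [498, 340, 9, 10, 25]), ([510.8, 353.4], [503, 346, 15, 14, 54]), ([522.6, 363.1], [516, 354, 15, 18, 68])]
dark [([17.7, 11.0], [0, 0, 42, 26, 674]), ([78.4, 47.1], [1, 1, 138, 95, 5685]), ([163.3, 127.9], [157, 111, 14, 33, 126]), ([296.7, 179.3], [260, 162, 70, 43, 937]), ([417.8, 264.1], [342, 211, 152, 110, 7459]), ([28.3, 291.2], [0, 215, 77, 135, 5905]), ([296.8, 239.0], [292, 233, 10, 15, 101]), ([534.2, 336.1], [494, 295, 77, 78, 243]), ([352.5, 368.0], [315, 334, 82, 58, 342])]
```

```bash
python3 - <<'E'
import cv2,numpy as np
a=cv2.imread("pics/scene0.png")[160:250,170:420]; b=cv2.imread("pics/side0.png")[150:400,240:420]
a=cv2.resize(a,None,fx=3.2,fy=3.2,interpolation=2); b=cv2.resize(b,None,fx=1.2,fy=1.2,interpolation=2)
o=np.zeros((a.shape[0]+b.shape[0],800,3),np.uint8); o[:a.shape[0],:a.shape[1]]=a; o[a.shape[0]:,:b.shape[1]]=b
w=cv2.imread("pics/wrist0.png"); w=cv2.resize(w,(480,300)); o[a.shape[0]:a.shape[0]+300,300:780]=w
cv2.imwrite("pics/m0.png",o)
E
```

```text
(no output)
```

View pics/m0.png

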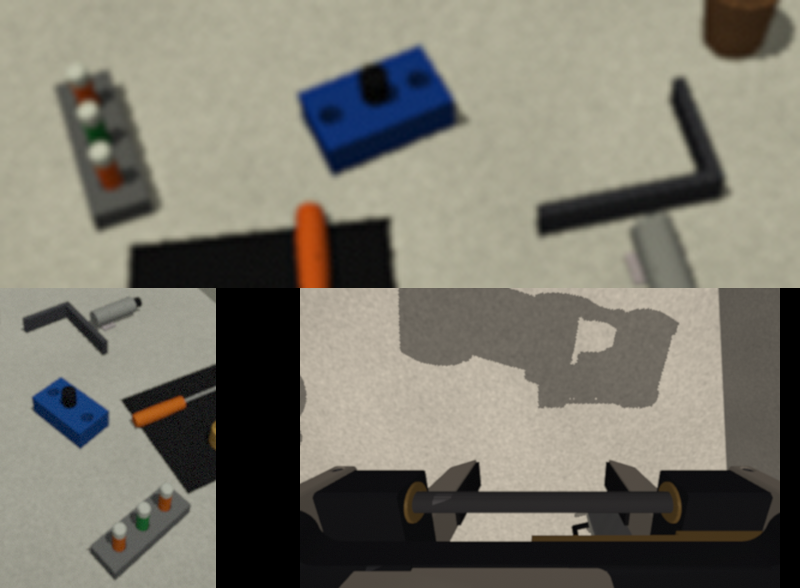

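```bash
python3 - <<'E'
from h import *
S=load("scene0");D=load("side0")
for n,a,b in(("or near",(195,188.5),(338.9,363.8)),("green",(199.5,200.5),(358.3,346.2)),("or far",(203,214),(377,330.1)),("knobtop",(286.5,182.5),(297,235)),
 ("corner top",(395,218),(297,163)),("far end",(338.5,224.5),(328.5,196)),("left end",(382.5,185),(260,178.5))):
    p,r=tri((S,a),(D,b)); print(n,p.round(1),r)
# tool axes now
o=get_obs(); print(R.from_euler("xyz",o["tcp_rot"]).as_matrix().round(3))
E
```

```text
or near [ 467.8 -298.6   36.1] [np.float64(0.66), np.float64(0.66)]
green [ 510.9 -285.1   34.8] [np.float64(1.17), np.float64(1.17)]
or far [ 555.6 -273.7   32.9] [np.float64(0.2), np.float64(0.2)]
knobtop [509.5 -40.6  73.3] [np.float64(0.63), np.float64(0.63)]
corner top [631.5 241.5  27.7] [np.float64(1.21), np.float64(1.21)]
far end [640.1  82.7  33.8] [np.float64(3.69), np.float64(3.69)]
left end [519.9 228.5  27.3] [np.float64(2.43), np.float64(2.43)]
[[-0.967  0.256 -0.   ]
 [ 0.256  0.967 -0.001]
 [ 0.    -0.001 -1.   ]]
```

```bash
python3 -m pendant '{"dp":[[-0.05,-0.03,-0.01],[-0.1,-0.06,-0.02],[-0.155,-0.09,-0.03],[-0.21,-0.12,-0.04],[-0.265,-0.15,-0.05],[-0.32,-0.18,-0.06],[-0.375,-0.21,-0.06],[-0.43,-0.24,-0.06]],"rotation":[[0,0,0.14],[0,0,0.28],[0,0,0.42],[0,0,0.56],[0,0,0.7],[0,0,0.84],[0,0,0.98],[0,0,1.134]]}'
python3 - <<'E'
from h import *
o=get_obs();Rt=R.from_euler("xyz",o["tcp_rot"]).as_matrix()
print(Rt.T@(np.array([560,90,260])-o["tool_pos"]),o["tool_pos"],o["tcp_rot"],o["joint_positions"])
E
```

```text
time: 1.15
tool_pos: [486.9, 166.6, 258.4]
tcp_rot: [3.141, -0.0, 1.744]
contact_force: [-0.0, -0.0, 0.0]
grip_width: 91.8
finger_force: 0.0
[-88.04449316  58.84028159  -1.62750245] [486.89126311 166.61041032 258.38200721] [ 3.14130507e+00 -3.00203825e-04  1.74368306e+00] [1.80486196e-01 2.81942222e-01 1.44305350e+00 3.01601650e-04
 1.41630708e+00 7.55313743e-03]
```

```bash
python3 -m pendant '{"dp":[[-0.03,0.02,0],[-0.06,0.04,0],[-0.088,0.058,0],[-0.088,0.058,0],[-0.088,0.058,0]],"rotation":[[0,0,0],[0,0,0],[0,0,0],[0,0,0],[0,0,0]]}'
python3 - <<'E'
from h import *
c=grab("wrist","w1")
E
python3 -m pendant '{"dp":[[-0.05,-0.02,0],[-0.11,-0.04,0],[-0.17,-0.05,0],[-0.2,-0.055,0],[-0.2,-0.055,0],[-0.2,-0.055,0]],"rotation":[[0,0,0],[0,0,0],[0,0,0],[0,0,0],[0,0,0],[0,0,0]]}'
python3 - <<'E'
from h import *
c=grab("wrist","w2")
o=np.vstack([cv2.resize(cv2.imread(f"pics/{t}.png")[:290],None,fx=1.03,fy=1.03) for t in("w1","w2")]); cv2.imwrite("pics/m1.png",o); print(o.shape)
E
```

```text
time: 1.78
tool_pos: [557.8, 92.3, 258.0]
tcp_rot: [-3.141, -0.001, 1.749]
contact_force: [0.4, 0.2, 0.7]
grip_width: 91.7
finger_force: 0.0
time: 2.58
tool_pos: [539.5, -113.3, 258.5]
tcp_rot: [3.141, -0.001, 1.75]
contact_force: [0.0, 0.2, 0.0]
grip_width: 91.9
finger_force: 0.0
(598, 659, 3)
```

View pics/m1.png

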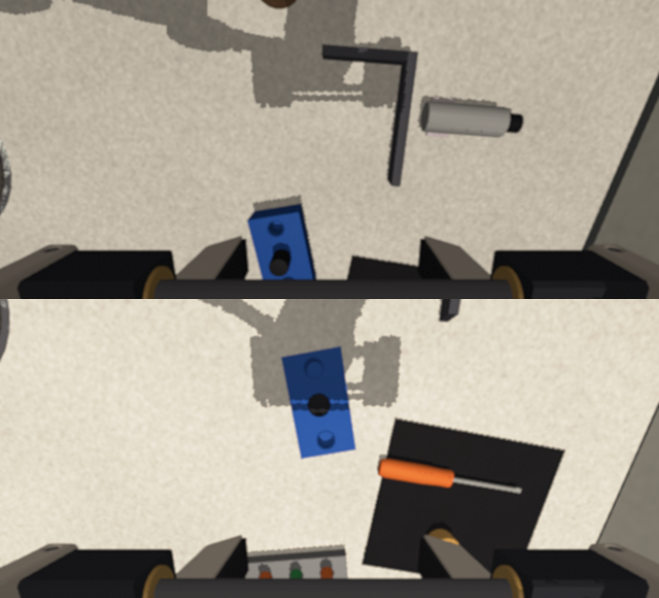

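```bash
python3 - <<'E'
from h import *
a=cv2.imread("pics/w1.png")[30:190,300:420]; cv2.imwrite("pics/m2.png",cv2.resize(a,None,fx=3.7,fy=3.7,interpolation=2))
c=load("w2"); m=mask(c,(100,110,30),(130,255,255)); m[280:]=0
cs=max(cv2.findContours(m,0,1)[0],key=cv2.contourArea); r=cv2.minAreaRect(cs); box=cv2.boxPoints(r)
ap=cv2.approxPolyDP(cs,6,True)[:,0]; print("approx",ap.tolist())
for P in(box,ap):
    p=plane(c,P,40); print(p.round(1).tolist(), p.mean(0), np.linalg.norm(np.diff(p,axis=0),axis=1))
S=load("scene0");D=load("side0")
print("cam",c["pose"][:3,3])
E
```

```text
approx [[329, 47], [274, 57], [293, 153], [343, 145]]
[[457.9, 3.4, 40.0], [521.3, 25.8, 40.0], [564.2, -83.0, 40.0], [495.6, -108.3, 40.0]] [509.75093256 -40.5152545   40.        ] [ 67.23409437 116.95334854  73.19010572]
[[520.7, 25.2, 40.0], [458.4, 2.8, 40.0], [498.0, -106.3, 40.0], [559.6, -84.7, 40.0]] [509.17056453 -40.73431928  40.        ] [ 66.23304493 116.13245092  65.27014378]
cam [524.73277907 -37.42205327 444.12865535]
```

View pics/m2.png

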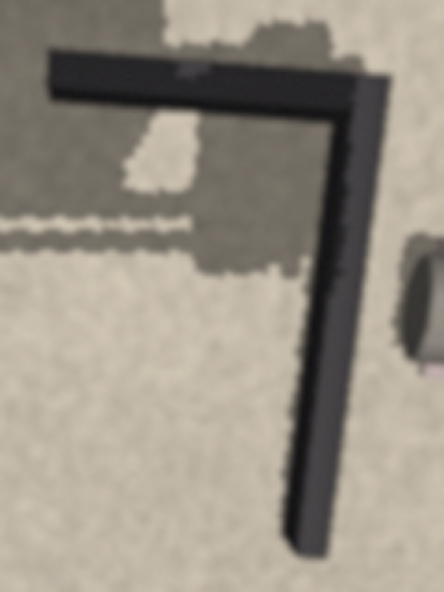

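```bash
python3 - <<'E'
from h import *
c=load("w1"); g=cv2.cvtColor(c["pixels"],cv2.COLOR_RGB2GRAY).astype(float); T=75
def cross(v,i0,step):  # subpixel crossing into dark from i0
    i=i0
    while v[i]>T: i+=step
    return i-step*(T-v[i])/(v[i-step]-v[i])
far=np.array([(cross(g[r],int(300+(335-(r-65)*49/112)/3.7)-8,1),r) for r in range(68,170)])
faro=np.array([(cross(g[r],int(300+(385-(r-55)*55/125)/3.7)+8,-1),r) for r in range(62,170)])
left=np.array([(u,cross(g[:,u],30+33+ (6),-1)) for u in range(317,386)])
lefto=np.array([(u,cross(g[:,u],30+8,1)) for u in range(317,400)])
L={}
for n,P,z in(("far",far,0),("faro",faro,36),("left",left,0),("lefto",lefto,36)):
    w=plane(c,P,z)[:,:2]; vx,vy,x,y=cv2.fitLine(w.astype(np.float32),cv2.DIST_HUBER,0,.5,.01).ravel()
    if n[0]=="f" and vy<0 or n[0]=="l" and vx<0: vx,vy=-vx,-vy
    ang=np.degrees(np.arctan2(vy,vx))-(90 if n[0]=="f" else 0); L[n]=(np.array([x,y]),np.array([vx,vy]))
    d=(w-[x,y])@[-vy,vx]; print(n,"yaw",round(float(ang),2),"pt",x,y,"rms",d.std().round(2))
def isec(a,b):
    (p,u),(q,v)=L[a],L[b]; s=np.linalg.solve(np.c_[u,-v],q-p); return p+s[0]*u
print("corner",isec("far","left"),"outer",isec("faro","lefto"))
E
```

```text
far yaw 6.26 pt 627.3296 160.36186 rms 0.21
faro yaw 5.97 pt 635.35583 171.42702 rms 0.11
left yaw 6.0 pt 587.4055 228.52353 rms 0.43
lefto yaw 6.2 pt 576.30743 238.60976 rms 0.25
corner [619.4871  231.89662] outer [627.74176 244.19977]
```

```bash
python3 -m pendant '{"dp":[[-0.02,-0.015,0],[-0.045,-0.03,0],[-0.07,-0.05,0],[-0.1,-0.07,0],[-0.13,-0.09,0],[-0.15,-0.105,0],[-0.165,-0.115,0],[-0.169,-0.12,0]],"rotation":[[0,0,0.18],[0,0,0.365],[0,0,0.55],[0,0,0.735],[0,0,0.92],[0,0,1.105],[0,0,1.29],[0,0,1.475]]}' 0.05
python3 -m pendant '{"dp":[[0,0,0],[0,0,0],[0,0,0]],"rotation":[[0,0,0],[0,0,0],[0,0,0]]}'
python3 - <<'E'
from h import *
c=grab("wrist","w3")
for n,lo,hi in(("or",(3,150,60),(16,255,255)),("gr",(60,100,30),(90,255,255)),("wh",(0,0,200),(180,60,255))): print(n,blobs(mask(c,lo,hi),25)[:12])
cv2.imwrite("pics/m3.png",c["pixels"][:,:,::-1])
E
```

```text
time: 3.62
tool_pos: [451.7, -301.7, 258.4]
tcp_rot: [-3.142, -0.0, 0.269]
contact_force: [-0.4, 0.6, 0.6]
grip_width: 50.0
finger_force: 0.0
time: 4.0
tool_pos: [451.8, -301.5, 258.4]
tcp_rot: [-3.142, -0.0, 0.277]
contact_force: [0.1, -0.8, 0.4]
grip_width: 49.9
finger_force: 0.0
or []
gr []
wh [([336.4, 123.5], [0, 0, 640, 270, 99153]), ([36.9, 3.9], [33, 0, 11, 11, 73]), ([57.9, 9.5], [46, 0, 24, 19, 268]), ([637.3, 36.7], [633, 27, 7, 18, 56]), ([323.1, 69.8], [317, 63, 13, 14, 147]), ([322.6, 111.8], [317, 106, 12, 13, 128]), ([324.6, 150.3], [322, 145, 7, 12, 63]), ([257.4, 156.7], [255, 146, 6, 22, 74]), ([142.4, 186.5], [104, 151, 79, 71, 3068]), ([105.4, 259.5], [83, 248, 49, 22, 486]), ([98.9, 303.0], [93, 301, 12, 7, 47]), ([323.7, 315.1], [258, 301, 132, 28, 3206])]
```

View pics/m3.png

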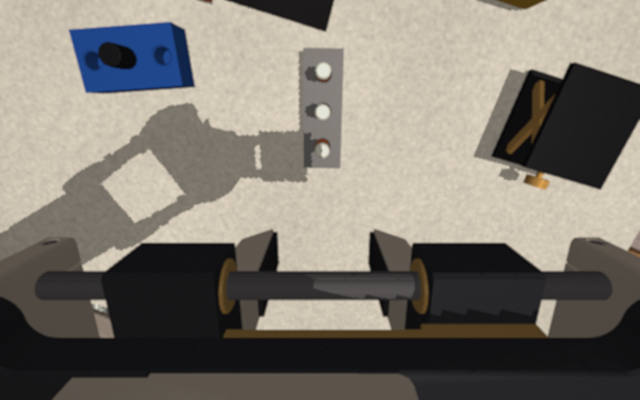

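```bash
python3 - <<'E'
from h import *
c=load("w3"); S=load("scene0"); D=load("side0")
print("wrist caps@70",plane(c,[(323,69.8),(322.6,111.8),(322.8,149.5)],70).round(1).tolist())
hs=[(194,183.5),(198.3,195.5),(201.3,208)]; 
g=cv2.cvtColor(S["pixels"],cv2.COLOR_RGB2GRAY)
for uw,us,ud in zip([(323,69.8),(322.6,111.8),(322.8,149.5)],[(201.3,208),(198.3,195.5),(194,183.5)],[(378.5,319.5),(359.5,335.5),(339.5,352.5)]):
    print([ (tri(*q)[0].round(1).tolist(),tri(*q)[1]) for q in([(c,uw),(S,us)],[(c,uw),(D,ud)])])
r=plane(c,[(302,49),(343,48),(341,167),(305,167)],24); print(r.round(1).tolist(),r.mean(0))
# carrier check from w3 + w2 bores / knob
o=get_obs();print(o["tool_pos"],o["tcp_rot"])
E
```

```text
wrist caps@70 [[558.0, -270.7, 70.0], [514.4, -282.6, 70.0], [472.7, -294.8, 70.0]]
[([558.4, -270.5, 65.1], [np.float64(0.11), np.float64(0.11)]), ([558.8, -270.3, 58.4], [np.float64(0.26), np.float64(0.26)])]
[([513.9, -281.7, 62.2], [np.float64(1.02), np.float64(1.02)]), ([514.2, -282.7, 61.0], [np.float64(0.05), np.float64(0.05)])]
[([471.6, -294.5, 63.6], [np.float64(0.57), np.float64(0.57)]), ([471.4, -294.9, 62.2], [np.float64(0.28), np.float64(0.28)])]
[[577.9, -238.2, 24.0], [592.7, -286.3, 24.0], [450.1, -326.9, 24.0], [436.7, -279.8, 24.0]] [ 514.35904657 -282.79307328   24.        ]
[ 451.78265117 -301.66870957  258.32751227] [-3.14152908e+00 -1.58501692e-04  2.76338388e-01]
```

```bash
python3 -m pendant '{"dp":[[0.01,-0.001,0.03],[0.02,-0.001,0.08],[0.02,-0.001,0.13],[0.02,-0.001,0.16],[0.02,-0.001,0.18],[0.02,-0.001,0.2],[0.02,-0.001,0.21],[0.02,-0.001,0.216]],"rotation":[[0,0,0],[0,0,0],[0,0,0],[0,0,0],[0,0,0],[0,0,0],[0,0,0],[0,0,0]]}' 0.04
python3 -m pendant '{"dp":[[0,0,0],[0,0,0],[0,0,0],[0,0,0],[0,0,0],[0,0,0]],"rotation":[[0,0,0],[0,0,0],[0,0,0],[0,0,0],[0,0,0],[0,0,0]]}' 0.005
```

```text
time: 5.05
tool_pos: [470.6, -295.8, 42.1]
tcp_rot: [-3.142, -0.0, 0.274]
contact_force: [0.3, -0.4, 0.4]
grip_width: 39.8
finger_force: 0.0
time: 5.8
tool_pos: [470.5, -295.9, 42.3]
tcp_rot: [3.142, -0.0, 0.274]
contact_force: [0.1, 0.6, -0.5]
grip_width: 4.9
finger_force: 0.0
```

The fingers closed on nothing, so I'll look before doing anything else.

```bash
python3 - <<'E'
from h import *
D=grab("side","d1"); S=grab("scene","s1"); W=grab("wrist","w4")
a=cv2.resize(cv2.imread("pics/d1.png")[290:400,290:420],None,fx=3,fy=3,interpolation=2)
b=cv2.resize(cv2.imread("pics/s1.png")[160:240,160:260],None,fx=4,fy=4,interpolation=2)
w=cv2.resize(cv2.imread("pics/w4.png"),(400,250))
o=np.zeros((590,800,3),np.uint8); o[:330,:390]=a; o[:320,400:800]=b; o[335:585,:400]=w; cv2.imwrite("pics/m4.png",o)
print(proj(D,[[470.5,-295.9,42.3]]),proj(S,[[470.5,-295.9,42.3]]),get_obs()["tool_pos"])
E
```

```text
[[339.27771819 359.52421865]] [[195.21107779 187.97659462]] [ 470.43490495 -295.83815848   42.25131671]
```

View pics/m4.png

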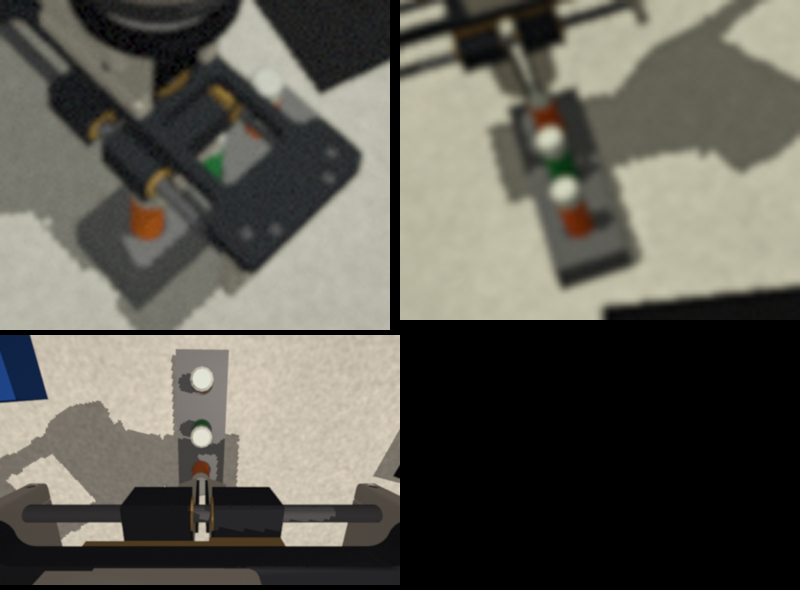

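```bash
python3 - <<'E'
from h import *
W=load("w4");D=load("d1");S=load("s1")
P=np.array([[470.5,-295.9,z] for z in(10,24,42.3,58,70)])
for n,c in(("W",W),("D",D),("S",S)): print(n,proj(c,P).round(1).tolist(), "orange",[b for b in blobs(mask(c,(3,150,60),(16,255,255)),6)][:6])
a=cv2.resize(cv2.imread("pics/d1.png")[325:385,305:375],None,fx=5.5,fy=5.5,interpolation=2)
b=cv2.resize(cv2.imread("pics/s1.png")[165:205,175:225],None,fx=8,fy=8,interpolation=2)
w=cv2.imread("pics/w4.png")[180:310,240:400]; w=cv2.resize(w,None,fx=1.9,fy=1.9,interpolation=2)
o=np.zeros((590,800,3),np.uint8); o[:a.shape[0],:a.shape[1]]=a; o[:320,400:800]=b; o[335:335+w.shape[0],:w.shape[1]]=w; cv2.imwrite("pics/m5.png",o)
E
```

```text
W [[323.7, 210.0], [323.7, 216.7], [323.8, 226.8], [323.8, 237.0], [323.8, 245.9]] orange [([320.9, 212.5], [308, 202, 27, 23, 433])]
D [[338.9, 369.0], [339.1, 365.0], [339.3, 359.5], [339.4, 354.7], [339.6, 350.8]] orange [([385.6, 248.0], [375, 239, 21, 19, 211]), ([338.4, 363.7], [334, 358, 10, 12, 92])]
S [[198.0, 194.8], [196.8, 191.9], [195.2, 188.0], [193.8, 184.6], [192.7, 181.9]] orange [([17.7, 128.6], [0, 83, 42, 96, 659]), ([400.6, 157.8], [391, 145, 23, 31, 442]), ([196.8, 188.7], [194, 186, 7, 5, 23]), ([204.0, 214.8], [201, 211, 7, 8, 38]), ([267.1, 241.3], [262, 224, 12, 35, 339]), ([0.2, 254.7], [0, 252, 2, 7, 9])]
```

View pics/m5.png

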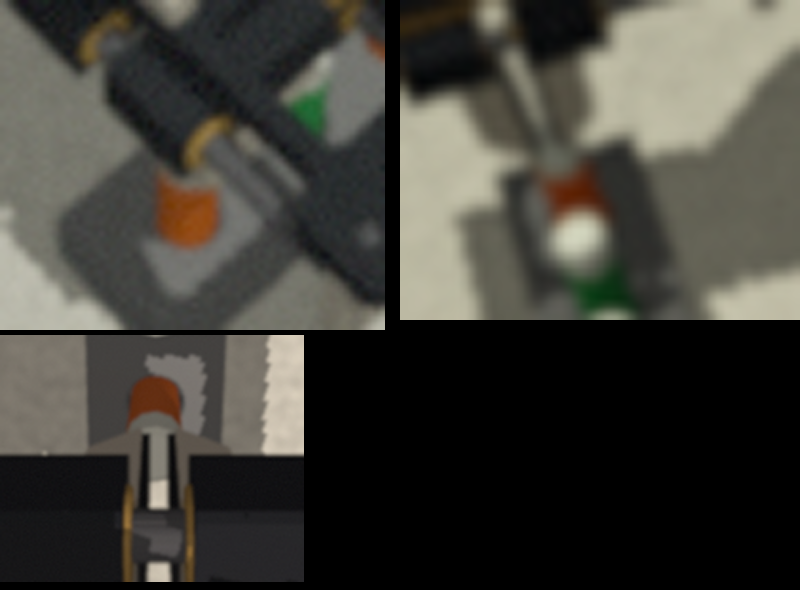

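The fingertips sit at the cap's top (z ≈ 70), about 28 mm short of the reported TCP. In w1 the 92 mm opening spans 170 px, which gives the same 28 mm. I'll reopen and go down in guarded steps.

```bash
python3 -m pendant '{"dp":[[0,0,-0.004],[0,0,-0.004],[0,0,-0.004],[0,0,-0.004],[0,0,0],[0,0,0.005],[0,0,0.01],[0,0,0.01]],"rotation":[[0,0,0],[0,0,0],[0,0,0],[0,0,0],[0,0,0],[0,0,0],[0,0,0],[0,0,0]]}' 0.04
python3 -m pendant '{"dp":[[0,0,0.004],[0,0,0.008],[0,0,0.008],[0,0,0.008]],"rotation":[[0,0,0],[0,0,0],[0,0,0],[0,0,0]]}' 0.03
python3 -m pendant '{"dp":[[0,0,0],[0,0,0],[0,0,0]],"rotation":[[0,0,0],[0,0,0],[0,0,0]]}' 0.012
```

```text
time: 6.95
tool_pos: [470.1, -295.6, 31.6]
tcp_rot: [-3.14, 0.001, 0.274]
contact_force: [0.0, -0.7, 0.0]
grip_width: 39.5
finger_force: 0.0
time: 7.45
tool_pos: [470.5, -295.9, 24.3]
tcp_rot: [3.142, -0.0, 0.274]
contact_force: [-0.3, 0.0, 0.2]
grip_width: 30.1
finger_force: 0.0
time: 7.82
tool_pos: [470.5, -295.9, 24.4]
tcp_rot: [3.141, -0.0, 0.274]
contact_force: [0.5, 0.1, -0.4]
grip_width: 16.9
finger_force: 30.0
```

```bash
python3 - <<'E'
from h import *
A=load("w2");B=load("w3")
def fine(c,uv,r=11):
    u,v=map(int,uv); p=c["pixels"][v-r:v+r+1,u-r:u+r+1].astype(float).sum(2); m=(p<np.percentile(p,75)-25).astype(np.uint8)
    n,l,s,ce=cv2.connectedComponentsWithStats(m); i=1+np.argmax(s[1:,4]); return ce[i]+[u-r,v-r],s[i].tolist()
for n,a,b in(("left",(305,67),(92,60)),("right",(315.5,137),(163,55))):
    fa,fb=fine(A,a),fine(B,b); print(n,fa,fb,"plane40",plane(A,a,40).round(1).tolist(),plane(A,fa[0],40).round(1).tolist(),"tri",tri((A,a),(B,b)),tri((A,fa[0]),(B,fb[0])))
cB=np.array([509.3,-40.7,0]);Rz=R.from_euler("z",19.7,degrees=True).as_matrix()
pts=cB+np.array([[s*35,t*60,40] for s,t in((1,1),(-1,1),(-1,-1),(1,-1))])@Rz.T
print(proj(A,pts).round(1).tolist());print(proj(B,pts).round(1).tolist())
for c in(A,B):
    m=mask(c,(100,110,30),(130,255,255)); m[280:]=0; cs=max(cv2.findContours(m,0,1)[0],key=cv2.contourArea); print(cv2.approxPolyDP(cs,3,True)[:,0].tolist())
o=get_obs();Rt=R.from_euler("xyz",o["tcp_rot"]).as_matrix(); print(Rt.round(3),o["joint_positions"])
E
```

```text
left (array([301.85227273,  61.51136364]), [1, 1, 18, 15, 88]) (array([93.665625, 58.896875]), [3, 0, 20, 22, 320]) plane40 [[496.4, -1.5, 40.0]] [[491.8, 3.9, 40.0]] tri (array([495.99204606,  -1.37787493,  38.81773564]), [np.float64(0.37), np.float64(0.37)]) (array([493.65720725,   5.0872469 ,  27.06679432]), [np.float64(2.94), np.float64(2.94)])
right (array([316.08974359, 137.70512821]), [3, 1, 19, 20, 234]) (array([159.90756303,  54.22689076]), [1, 1, 18, 21, 238]) plane40 [[523.1, -81.0, 40.0]] [[524.0, -81.7, 40.0]] tri (array([523.7310174 , -81.32145366,  36.90008463]), [np.float64(0.65), np.float64(0.65)]) (array([524.11446169, -81.27030295,  44.15907047]), [np.float64(0.12), np.float64(0.12)])
[[330.5, 45.1], [272.2, 55.6], [291.6, 154.8], [345.1, 145.9]]
[[67.5, 28.8], [84.5, 92.1], [181.4, 85.2], [169.6, 21.2]]
[[329, 47], [274, 57], [293, 153], [343, 145]]
[[183, 31], [170, 23], [71, 30], [86, 90], [192, 85]]
[[ 0.963  0.27   0.   ]
 [ 0.27  -0.963 -0.   ]
 [ 0.     0.    -1.   ]] [-6.99363621e-01  5.90969189e-01  1.65064874e+00  7.83105443e-05
  8.99755342e-01  5.97560125e-01]
```

```bash
python3 -m pendant '{"dp":[[0,0,-0.01],[0,0,-0.03],[0,0,-0.055],[0,0,-0.08],[0.005,-0.01,-0.09],[0.018,-0.03,-0.09],[0.035,-0.06,-0.09],[0.055,-0.095,-0.09]],"rotation":[[0,0,0],[0,0,0],[0,0,0],[0,0,-0.1],[0,0,-0.27],[0,0,-0.44],[0,0,-0.61],[0,0,-0.78]]}' 
python3 - <<'E'
from h import *
o=get_obs();Rt=R.from_euler("xyz",o["tcp_rot"]).as_matrix(); print(Rt.T@(np.array([523.6,-80.5,114.4])-o["tool_pos"]),o["tcp_rot"][2]-np.radians(109.7),o["grip_width"],o["finger_force"])
E
```

```text
time: 8.82
tool_pos: [497.9, -189.0, 115.1]
tcp_rot: [3.141, -0.0, 1.058]
contact_force: [-0.3, -0.1, -1.2]
grip_width: 17.1
finger_force: 30.0
[107.1182234  -30.83642668   0.6451085 ] -0.8563206592205681 17.090074689582554 29.998069464345463
```

```bash
python3 -m pendant '{"dp":[[0.02,-0.006,0],[0.045,-0.013,0],[0.07,-0.02,0],[0.09,-0.026,0],[0.104,-0.03,0],[0.107,-0.031,0],[0.107,-0.031,0],[0.107,-0.031,0]],"rotation":[[0,0,-0.17],[0,0,-0.34],[0,0,-0.51],[0,0,-0.68],[0,0,-0.82],[0,0,-0.857],[0,0,-0.857],[0,0,-0.857]]}' 
python3 - <<'E'
from h import *
o=get_obs();Rt=R.from_euler("xyz",o["tcp_rot"]).as_matrix(); print(Rt.T@(np.array([523.6,-80.5,114.4])-o["tool_pos"]),o["tcp_rot"],o["grip_width"],o["finger_force"])
c=grab("wrist","w5"); s=grab("scene","s2"); d=grab("side","d2")
# capsule foot expected in fixed views, and measured orange
p=o["tool_pos"].copy()
for n,k in(("s",s),("d",d)): print(n,[b for b in blobs(mask(k,(3,150,60),(16,255,255)),8) if 180<b[0][0]<400], proj(k,[p-[0,0,14],p+[0,0,10],p+[0,0,31]]).round(1).tolist())
E
```

```text
time: 9.82
tool_pos: [523.6, -81.8, 114.4]
tcp_rot: [3.142, 0.0, 1.909]
contact_force: [0.3, -0.6, 0.1]
grip_width: 17.1
finger_force: 30.0
[1.20898594 0.47099546 0.0162235 ] [3.14153768e+00 1.36882558e-04 1.90858961e+00] 17.113358122831308 29.999954900558805
s [([204.0, 214.8], [201, 211, 7, 8, 38]), ([267.1, 241.3], [262, 224, 12, 35, 336])] [[270.5, 182.1], [269.5, 176.5], [268.6, 171.4]]
d [([310.0, 230.7], [306, 222, 8, 17, 97]), ([372.2, 252.3], [351, 239, 45, 27, 613]), ([376.5, 329.9], [372, 324, 10, 12, 94])] [[311.4, 236.5], [311.0, 227.6], [310.6, 219.4]]
```

```bash
python3 -m pendant '{"dp":[[0.001,0,0.015],[0.001,0,0.035],[0.001,0,0.05],[0.001,0,0.057],[0.001,0,0.061],[0.001,0,0.065],[0.001,0,0.065]],"rotation":[[0,0,0],[0,0,0],[0,0,0],[0,0,0],[0,0,0],[0,0,0],[0,0,0]]}' 
python3 -c "
from h import *
d=get_obs();print(d['contact_force'],d['moment'],d['tool_pos'])
k=grab('side','d3');print([b for b in blobs(mask(k,(3,150,60),(16,255,255)),8) if 180<b[0][0]<400])"
```

```text
time: 10.85
tool_pos: [523.8, -80.5, 49.5]
tcp_rot: [3.141, 0.001, 1.911]
contact_force: [1.2, -0.2, -1.2]
grip_width: 17.0
finger_force: 30.0
[ 1.18182913 -0.23367501 -1.22847604] [-0.25032998 -0.23422674 -0.02520026] [523.77180935 -80.45882797  49.46860143]
[([372.1, 252.3], [351, 239, 45, 27, 603]), ([311.3, 253.5], [307, 246, 8, 14, 80]), ([376.5, 329.9], [372, 324, 10, 12, 93])]
```

```bash
python3 -m pendant '{"dp":[[0,0,0.004],[0,0,0.008],[0,0,0.012],[0,0,0.015],[0,0,0.018],[0,0,0.018]],"rotation":[[0,0,0],[0,0,0],[0,0,0],[0,0,0],[0,0,0],[0,0,0]]}' 

```

```text
time: 11.65
tool_pos: [522.8, -80.1, 30.9]
tcp_rot: [-3.141, -0.001, 1.911]
contact_force: [1.2, -1.1, -0.5]
grip_width: 17.0
finger_force: 30.0
```

```bash
python3 -m pendant '{"dp":[[0,0,0],[0,0,0],[0,0,0],[0,0,-0.01],[0,0,-0.035],[0,0,-0.065],[0,0,-0.09],[0,0,-0.095]],"rotation":[[0,0,0],[0,0,0],[0,0,0],[0,0,0],[0,0,0],[0,0,0],[0,0,0],[0,0,0]]}' 0.035
python3 - <<'E'
from h import *
o=get_obs();Rt=R.from_euler("xyz",o["tcp_rot"]).as_matrix(); print(Rt.T@(np.array([557.6,-270.3,126])-o["tool_pos"]),o["tcp_rot"][2]-.2763)
k=grab('side','d4');print([b for b in blobs(mask(k,(3,150,60),(16,255,255)),8) if 180<b[0][0]<400], proj(k,[[523.6,-80.5,35],[523.6,-80.5,60]]))
E
```

```text
time: 12.65
tool_pos: [524.3, -80.5, 128.4]
tcp_rot: [3.138, 0.002, 1.911]
contact_force: [-0.4, 0.4, -0.3]
grip_width: 35.1
finger_force: 0.0
[-190.01946365  -31.96698561    2.76966986] 1.6345538170252023
[([372.2, 252.3], [351, 239, 45, 27, 611]), ([310.8, 256.6], [307, 254, 8, 7, 48]), ([376.6, 329.9], [372, 324, 11, 12, 95])] [[312.09946972 258.56874557]
 [311.73658744 250.25776691]]
```

```bash
python3 -m pendant '{"dp":[[-0.015,-0.002,0],[-0.04,-0.006,0],[-0.07,-0.012,0],[-0.1,-0.017,0],[-0.13,-0.022,0],[-0.16,-0.027,0],[-0.18,-0.03,0],[-0.19,-0.032,0]],"rotation":[[0,0,0.18],[0,0,0.36],[0,0,0.54],[0,0,0.72],[0,0,0.9],[0,0,1.08],[0,0,1.26],[0,0,1.44]]}'
python3 -m pendant '{"dp":[[0,0,0],[0,0,0],[0,0,0]],"rotation":[[0,0,0.16],[0,0,0.194],[0,0,0.194]]}'
python3 - <<'E'
from h import *
o=get_obs();Rt=R.from_euler("xyz",o["tcp_rot"]).as_matrix(); print(Rt.T@(np.array([557.6,-270.3,24.3])-o["tool_pos"]),o["tcp_rot"],o["joint_positions"])
E
```

```text
time: 13.7
tool_pos: [555.9, -270.9, 124.6]
tcp_rot: [-3.14, 0.001, 0.464]
contact_force: [0.9, 0.6, 0.3]
grip_width: 35.0
finger_force: 0.0
time: 14.08
tool_pos: [556.2, -269.7, 125.6]
tcp_rot: [-3.141, 0.001, 0.279]
contact_force: [0.1, -0.8, 0.8]
grip_width: 35.0
finger_force: 0.0
[  1.25779246   1.05143791 101.30316647] [-3.14058622e+00  7.44625330e-04  2.79305195e-01] [-5.75478815e-01  5.72909229e-01  1.35477786e+00  1.05438455e-04
  1.21515361e+00  7.15975917e-01]
```

```bash
python3 -m pendant '{"dp":[[0.001,0.001,0.02],[0.001,0.001,0.045],[0.001,0.001,0.065],[0.001,0.001,0.08],[0.001,0.001,0.092],[0.001,0.001,0.1],[0.001,0.001,0.104],[0.001,0.001,0.104]],"rotation":[[0,0,0],[0,0,0],[0,0,0],[0,0,0],[0,0,0],[0,0,0],[0,0,0],[0,0,0]]}'
python3 -m pendant '{"dp":[[0,0,0],[0,0,0],[0,0,0],[0,0,0]],"rotation":[[0,0,0],[0,0,0],[0,0,0],[0,0,0]]}' 0.012
python3 - <<'E'
from h import *
o=get_obs();Rt=R.from_euler("xyz",o["tcp_rot"]).as_matrix(); print(Rt.T@(np.array([495.3,-1.3,114])-o["tool_pos"]),o["tcp_rot"][2]-np.radians(109.5))
E
```

```text
time: 15.08
tool_pos: [557.8, -270.8, 22.4]
tcp_rot: [3.142, -0.0, 0.277]
contact_force: [0.1, 0.9, -1.1]
grip_width: 34.5
finger_force: 0.0
time: 15.58
tool_pos: [558.0, -270.9, 22.7]
tcp_rot: [3.141, -0.001, 0.277]
contact_force: [-0.7, -0.5, 1.7]
grip_width: 16.9
finger_force: 30.0
[  13.43307491 -276.42893421  -91.45184834] -1.6342848832942642
```

```bash
python3 -m pendant '{"dp":[[0,0,-0.01],[0,0,-0.03],[0,0,-0.055],[0,0,-0.08],[0,-0.015,-0.0915],[0.002,-0.045,-0.0915],[0.005,-0.08,-0.0915],[0.007,-0.12,-0.0915]],"rotation":[[0,0,0],[0,0,0],[0,0,0],[0,0,-0.1],[0,0,-0.27],[0,0,-0.44],[0,0,-0.61],[0,0,-0.78]]}'
python3 - <<'E'
from h import *
o=get_obs();Rt=R.from_euler("xyz",o["tcp_rot"]).as_matrix(); print(Rt.T@(np.array([495.3,-1.3,114])-o["tool_pos"]),o["tcp_rot"][2]-np.radians(109.5))
E
```

```text
time: 16.58
tool_pos: [531.5, -152.6, 114.4]
tcp_rot: [3.141, -0.0, 1.062]
contact_force: [0.1, -0.0, -0.3]
grip_width: 16.9
finger_force: 30.0
[ 114.48233043 -105.3228981     0.31261299] -0.8494380575107019
```

```bash
python3 -m pendant '{"dp":[[0.022,-0.02,0],[0.048,-0.044,0],[0.075,-0.069,0],[0.095,-0.087,0],[0.109,-0.1,0],[0.1145,-0.1055,0],[0.1145,-0.1055,0],[0.1145,-0.1055,0]],"rotation":[[0,0,-0.17],[0,0,-0.34],[0,0,-0.51],[0,0,-0.68],[0,0,-0.82],[0,0,-0.85],[0,0,-0.85],[0,0,-0.85]]}'
python3 - <<'E'
from h import *
o=get_obs();Rt=R.from_euler("xyz",o["tcp_rot"]).as_matrix(); print(Rt.T@(np.array([495.3,-1.3,49])-o["tool_pos"]),o["tcp_rot"],o["finger_force"])
c=grab("wrist","w6")
m=mask(c,(100,110,30),(130,255,255)); m[225:]=0; cs=max(cv2.findContours(m,0,1)[0],key=cv2.contourArea);a=cv2.approxPolyDP(cs,3,True)[:,0]; print(a.tolist(),plane(c,a,40).round(1).tolist())
E
```

```text
time: 17.58
tool_pos: [496.4, -2.5, 113.9]
tcp_rot: [3.141, 0.0, 1.905]
contact_force: [0.3, 0.1, -0.2]
grip_width: 17.1
finger_force: 30.0
[ 1.48002886 -0.67640947 64.93033854] [3.14129245e+00 2.94069922e-04 1.90467599e+00] 29.999978772830218
[[288, 165], [284, 172], [285, 224], [309, 224], [311, 214], [320, 208], [331, 210], [338, 224], [360, 224], [363, 176], [358, 165]] [[459.1, 12.9, 40.0], [457.7, 6.1, 40.0], [472.5, -38.7, 40.0], [492.6, -31.7, 40.0], [491.3, -22.2, 40.0], [496.9, -14.3, 40.0], [506.6, -12.9, 40.0], [516.9, -23.3, 40.0], [535.4, -16.9, 40.0], [522.0, 24.7, 40.0], [514.6, 32.2, 40.0]]
```

```bash
python3 -m pendant '{"dp":[[0.001,-0.001,0.015],[0.001,-0.001,0.035],[0.001,-0.001,0.05],[0.001,-0.001,0.058],[0.001,-0.001,0.062],[0.001,-0.001,0.066],[0.001,-0.001,0.068],[0.001,-0.001,0.068]],"rotation":[[0,0,0],[0,0,0],[0,0,0],[0,0,0],[0,0,0],[0,0,0],[0,0,0],[0,0,0]]}' 

```

```text
time: 18.62
tool_pos: [494.9, -1.2, 45.9]
tcp_rot: [3.141, 0.0, 1.907]
contact_force: [0.3, 0.4, -0.9]
grip_width: 17.0
finger_force: 30.0
```

Foot is now about 6 mm into the bore with no force, so I'll continue and release.

```bash
python3 -m pendant '{"dp":[[0,0,0.004],[0,0,0.008],[0,0,0.012],[0,0,0.015],[0,0,0.017],[0,0,0.017]],"rotation":[[0,0,0],[0,0,0],[0,0,0],[0,0,0],[0,0,0],[0,0,0]]}' 
python3 -m pendant '{"dp":[[0,0,0],[0,0,0],[0,0,0],[0,0,-0.01],[0,0,-0.03],[0,0,-0.055],[0,0,-0.075],[0,0,-0.08]],"rotation":[[0,0,0],[0,0,0],[0,0,0],[0,0,0],[0,0,0],[0,0,0],[0,0,0],[0,0,0]]}' 0.035
python3 -m pendant '{"dp":[[-0.05,0,0],[-0.11,0,-0.04],[-0.16,0,-0.08],[-0.18,0,-0.12],[-0.18,0,-0.12],[-0.18,0,-0.12]],"rotation":[[0,0,0],[0,0,0],[0,0,0],[0,0,0],[0,0,0],[0,0,0]]}' 0.05
python3 - <<'E'
from h import *
c=grab("wrist","w7"); d=grab("side","d5"); s=grab("scene","s3")
o=np.zeros((600,800,3),np.uint8); o[:290,:640]=cv2.imread("pics/w7.png")[:290]
o[295:595,:400]=cv2.resize(cv2.imread("pics/d5.png")[190:280,250:370],(400,300),interpolation=2)
o[295:595,400:]=cv2.resize(cv2.imread("pics/s3.png")[150:225,240:340],(400,300),interpolation=2); cv2.imwrite("pics/m6.png",o)
m=mask(c,(100,110,30),(130,255,255)); m[270:]=0; cs=max(cv2.findContours(m,0,1)[0],key=cv2.contourArea);a=cv2.approxPolyDP(cs,4,True)[:,0]; print(a.tolist(),plane(c,a,40).round(1).tolist(),c["pose"][:3,3])
E
```

```text
time: 19.38
tool_pos: [494.9, -1.2, 28.7]
tcp_rot: [3.142, -0.0, 1.907]
contact_force: [0.2, 0.3, -0.7]
grip_width: 16.7
finger_force: 30.0
time: 20.38
tool_pos: [495.7, -1.3, 110.5]
tcp_rot: [3.139, 0.001, 1.907]
contact_force: [0.2, -0.5, -0.5]
grip_width: 35.2
finger_force: 0.0
time: 21.12
tool_pos: [553.4, -170.6, 227.5]
tcp_rot: [-3.14, -0.002, 1.907]
contact_force: [0.5, 0.2, -0.4]
grip_width: 49.7
finger_force: 0.0
[[293, 0], [295, 100], [353, 100], [357, 0], [334, 0], [326, 13], [314, 0]] [[463.2, -11.1, 40.0], [495.9, -105.9, 40.0], [558.3, -84.1, 40.0], [526.6, 11.1, 40.0], [503.8, 3.1, 40.0], [499.9, -11.1, 40.0], [484.0, -3.8, 40.0]] [527.38824852 -97.91209963 413.24164986]
```

View pics/m6.png

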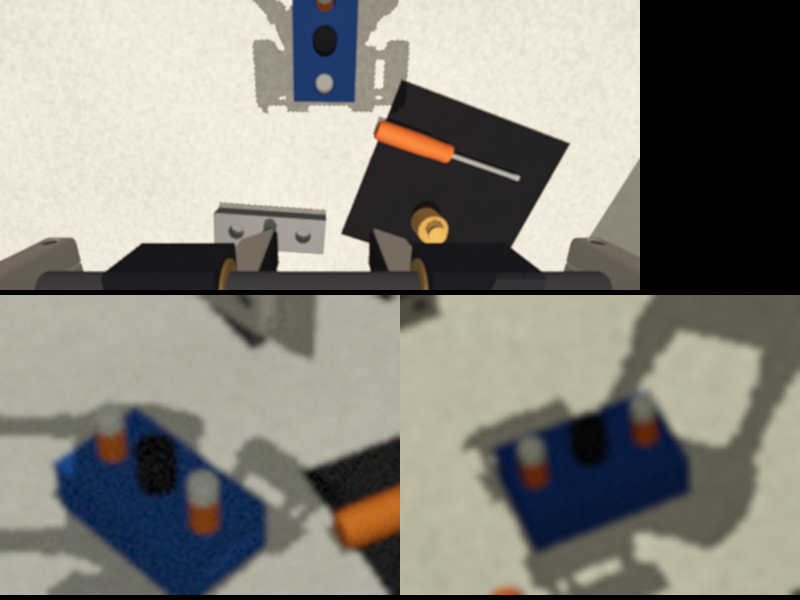

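```bash
python3 -m pendant '{"dp":[[0.02,0,0.02],[0.055,0.001,0.05],[0.09,0.001,0.08],[0.12,0.001,0.105],[0.133,0.001,0.122],[0.137,0.001,0.127],[0.137,0.001,0.127],[0.137,0.001,0.127]],"rotation":[[0,0,0],[0,0,0],[0,0,-0.004],[0,0,-0.008],[0,0,-0.008],[0,0,-0.008],[0,0,-0.008],[0,0,-0.008]]}'
python3 - <<'E'
from h import *
o=get_obs();Rt=R.from_euler("xyz",o["tcp_rot"]).as_matrix(); print(Rt.T@(np.array([509.3,-40.7,22])-o["tool_pos"]),np.degrees(o["tcp_rot"]))
E
```

```text
time: 22.28
tool_pos: [510.6, -42.0, 102.4]
tcp_rot: [3.14, 0.001, 1.914]
contact_force: [-0.5, 0.4, -0.3]
grip_width: 50.1
finger_force: 0.0
[ 1.74847388 -0.87800457 80.41675102] [1.79933927e+02 4.64658461e-02 1.09687520e+02]
```

```bash
python3 -m pendant '{"dp":[[0.001,-0.001,0.015],[0.001,-0.001,0.035],[0.001,-0.001,0.055],[0.001,-0.001,0.068],[0.001,-0.001,0.075],[0.001,-0.001,0.08],[0.001,-0.001,0.08]],"rotation":[[0,0,0],[0,0,0],[0,0,0],[0,0,0],[0,0,0],[0,0,0],[0,0,0]]}'
python3 -m pendant '{"dp":[[0,0,0],[0,0,0],[0,0,0],[0,0,0],[0,0,0]],"rotation":[[0,0,0],[0,0,0],[0,0,0],[0,0,0],[0,0,0]]}' 0.02
```

```text
time: 23.15
tool_pos: [508.8, -40.9, 21.9]
tcp_rot: [3.141, 0.0, 1.915]
contact_force: [0.7, -0.9, 0.3]
grip_width: 50.0
finger_force: 0.0
time: 23.78
tool_pos: [509.0, -40.8, 22.1]
tcp_rot: [3.141, 0.0, 1.915]
contact_force: [0.8, 1.1, 1.9]
grip_width: 25.1
finger_force: 30.0
```

```bash
python3 -m pendant '{"dp":[[0,0,-0.003],[0,0,-0.006],[0.008,0.006,-0.006],[0.025,0.02,-0.006],[0.05,0.04,-0.006],[0.075,0.06,-0.006],[0.1,0.08,-0.006],[0.125,0.1,-0.006]],"rotation":[[0,0,0],[0,0,0],[0,0,0.02],[0,0,0.05],[0,0,0.09],[0,0,0.13],[0,0,0.17],[0,0,0.21]]}'
python3 -m pendant '{"dp":[[0.019,0.018,0],[0.026,0.025,0],[0.027,0.026,0],[0.027,0.026,0.003],[0.027,0.026,0.006],[0.027,0.026,0.006]],"rotation":[[0,0,0.02],[0,0,0.027],[0,0,0.027],[0,0,0.027],[0,0,0.027],[0,0,0.027]]}'
python3 - <<'E'
from h import *
o=get_obs();print(o["tool_pos"],np.degrees(o["tcp_rot"]),o["contact_force"],o["moment"])
c=grab("wrist","w8"); s=grab("scene","s4"); 
m=mask(c,(100,110,30),(130,255,255)); m[226:]=0; cs=max(cv2.findContours(m,0,1)[0],key=cv2.contourArea);a=cv2.approxPolyDP(cs,3,True)[:,0]; print(a.tolist(),plane(c,a,40).round(1).tolist())
m=mask(s,(100,110,30),(130,255,255))[100:300,300:430]; cs=max(cv2.findContours(m,0,1)[0],key=cv2.contourArea)+[300,100];a=cv2.approxPolyDP(cs,3,True)[:,0]; print(a.tolist(),plane(s,a,40).round(1).tolist())
# predicted block top corners in scene for centre at tool
yaw=o["tcp_rot"][2]-np.pi/2; Rz=R.from_euler("z",yaw).as_matrix(); cB=np.r_[o["tool_pos"][:2],0]
print(proj(s,cB+np.array([[a*35,b*60,z] for z in(0,40) for a,b in((1,1),(-1,1),(-1,-1),(1,-1))])@Rz.T).round(1).tolist())
E
```

```text
time: 24.78
tool_pos: [560.3, 111.5, 27.3]
tcp_rot: [-3.14, -0.0, 1.703]
contact_force: [0.5, -1.0, -6.3]
grip_width: 25.5
finger_force: 30.0
time: 25.52
tool_pos: [582.6, 140.1, 22.1]
tcp_rot: [-3.142, 0.0, 1.677]
contact_force: [-1.1, -1.4, -1.7]
grip_width: 25.4
finger_force: 30.0
[582.63642052 140.09211858  22.1115021 ] [-1.79995969e+02  8.49746844e-03  9.60960764e+01] [-1.14430236 -1.42804441 -1.74446736] [-0.27091183  0.23677626 -0.02754893]
[[261, 134], [265, 225], [310, 225], [322, 220], [336, 225], [382, 225], [389, 137], [377, 131], [271, 129]] [[542.7, 197.3, 40.0], [547.6, 146.0, 40.0], [573.3, 148.7, 40.0], [579.8, 152.5, 40.0], [588.1, 150.3, 40.0], [614.4, 153.1, 40.0], [610.1, 202.9, 40.0], [603.3, 205.4, 40.0], [547.8, 200.4, 40.0]]
[[333, 198], [338, 223], [379, 213], [353, 218], [353, 206], [347, 196], [340, 211], [337, 198]] [[553.5, 82.4, 40.0], [636.1, 84.1, 40.0], [618.9, 198.1, 40.0], [625.7, 126.1, 40.0], [587.2, 132.6, 40.0], [551.8, 121.8, 40.0], [598.8, 95.1, 40.0], [555.0, 93.3, 40.0]]
[[378.9, 218.5], [371.5, 198.6], [330.9, 206.7], [337.0, 227.1], [380.4, 210.4], [372.7, 190.2], [331.0, 198.4], [337.3, 219.1]]
```

```bash
python3 -m pendant '{"dp":[[0.005,0.002,0],[0.011,0.004,0],[0.017,0.006,0],[0.021,0.007,0],[0.023,0.007,0],[0.023,0.007,0],[0.023,0.007,0]],"rotation":[[0,0,0],[0,0,0],[0,0,0],[0,0,0],[0,0,0],[0,0,0],[0,0,0]]}'
python3 -m pendant '{"dp":[[0,0.001,0],[0,0.002,0],[0,0.003,0],[0,0.003,0],[0,0.003,0]],"rotation":[[0,0,0],[0,0,0],[0,0,0],[0,0,0],[0,0,0]]}'
```

```text
time: 26.5
tool_pos: [587.7, 164.9, 22.1]
tcp_rot: [3.14, -0.001, 1.678]
contact_force: [0.8, 0.6, -0.1]
grip_width: 25.0
finger_force: 30.0
time: 27.12
tool_pos: [589.3, 164.7, 22.1]
tcp_rot: [-3.14, -0.0, 1.678]
contact_force: [-4.6, 0.8, 5.3]
grip_width: 25.3
finger_force: 30.0
```

```bash
python3 -m pendant '{"dp":[[0,0.001,0],[0,0.001,0],[0,0.001,0],[0,0.001,0]],"rotation":[[0,0,0],[0,0,0],[0,0,0],[0,0,0]]}'
python3 -m pendant '{"dp":[[0.001,0,0],[0.002,0,0],[0.003,0,0],[0.003,0,0],[0.003,0,0]],"rotation":[[0,0,0],[0,0,0],[0,0,0],[0,0,0],[0,0,0]]}'
```

```text
time: 27.62
tool_pos: [590.3, 164.8, 22.1]
tcp_rot: [-3.14, -0.0, 1.678]
contact_force: [-4.6, -0.2, 5.0]
grip_width: 25.1
finger_force: 30.0
time: 28.25
tool_pos: [591.0, 166.9, 22.1]
tcp_rot: [-3.141, 0.001, 1.678]
contact_force: [-2.8, -5.5, 5.2]
grip_width: 25.4
finger_force: 30.0
```

```bash
python3 -m pendant '{"dp":[[0.0,0.001,0],[0,0.002,0],[0,0.002,0],[0,0.002,0]],"rotation":[[0,0,0],[0,0,0],[0,0,0],[0,0,0]]}'
python3 -m pendant '{"dp":[[0.001,0,0],[0.002,0,0],[0.002,0,0],[0.002,0,0]],"rotation":[[0,0,0],[0,0,0],[0,0,0],[0,0,0]]}'
```

```text
time: 28.75
tool_pos: [591.1, 166.9, 22.1]
tcp_rot: [-3.137, 0.001, 1.678]
contact_force: [-8.5, -6.2, 10.0]
grip_width: 25.6
finger_force: 30.0
time: 29.25
tool_pos: [591.5, 167.4, 22.1]
tcp_rot: [-3.138, 0.004, 1.679]
contact_force: [-6.2, -11.5, 9.6]
grip_width: 25.3
finger_force: 30.0
```

```bash
python3 -m pendant '{"dp":[[0.0005,0.001,0],[0.001,0.002,0],[0.001,0.003,0],[0.001,0.003,0],[0.001,0.003,0]],"rotation":[[0,0,0],[0,0,0],[0,0,0],[0,0,0],[0,0,0]]}'
python3 - <<'E'
from h import *
o=get_obs();print(o["tool_pos"],np.degrees(o["tcp_rot"]),o["contact_force"],o["moment"])
s=grab("scene","s5");w=grab("wrist","w9");d=grab("side","d6")
q=np.zeros((600,800,3),np.uint8); q[:350,:400]=cv2.resize(cv2.imread("pics/s5.png")[165:253,310:410],(400,350),interpolation=2)
q[:350,400:]=cv2.resize(cv2.imread("pics/d6.png")[130:218,240:340],(400,350),interpolation=2)
q[352:600,:560]=cv2.resize(cv2.imread("pics/w9.png")[90:238,160:494],(560,248),interpolation=2); cv2.imwrite("pics/m7.png",q)
E
```

```text
time: 29.88
tool_pos: [591.6, 167.4, 22.1]
tcp_rot: [-3.132, 0.005, 1.679]
contact_force: [-15.2, -15.9, 17.0]
grip_width: 25.5
finger_force: 30.0
[591.59759949 167.43148117  22.08343549] [-179.4432811     0.29188463   96.18453951] [-15.2157168  -15.90942167  16.96532193] [-2.74263267  2.56839015  0.31847323]
```

View pics/m7.png

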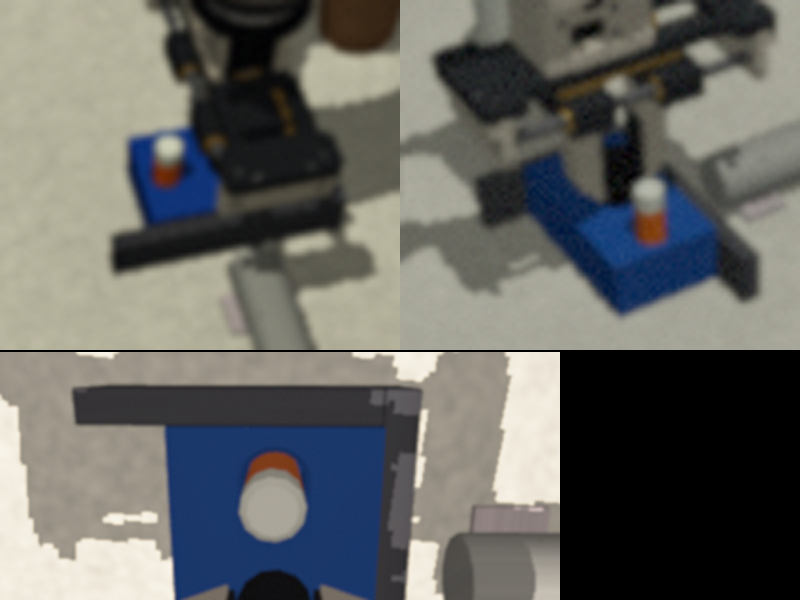

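```bash
python3 - <<'E'
from h import *
o=get_obs();e=o["tcp_rot"]; M=R.from_euler("xyz",e); I=R.from_euler("xyz",[np.pi,0,e[2]]); print((M.inv()*I).as_rotvec(),o["contact_force"])
E
```

```text
[-9.71787442e-03  5.11944456e-03 -2.48753097e-05] [-15.7417655  -16.20843888  17.02619861]
```

```bash
python3 -m pendant '{"dp":[[0,0,0],[0,0,0],[0,0,0],[0,0,0]],"rotation":[[-0.005,0.0025,0],[-0.01,0.005,0],[-0.01,0.005,0],[-0.01,0.005,0]]}'
python3 - <<'E'
from h import *
o=get_obs();e=o["tcp_rot"]; M=R.from_euler("xyz",e); I=R.from_euler("xyz",[np.pi,0,e[2]]); print((M.inv()*I).as_rotvec(),o["contact_force"],o["moment"],o["tool_pos"])
E
```

```text
time: 30.52
tool_pos: [591.9, 167.7, 22.0]
tcp_rot: [3.141, -0.0, 1.679]
contact_force: [-14.6, -15.6, 14.9]
grip_width: 25.1
finger_force: 30.0
[ 1.00664533e-03 -2.92782959e-04 -1.47364312e-07] [-14.56756074 -15.58608436  14.92863824] [-2.64470686  2.50290665  0.36193146] [591.91965463 167.7011608   21.99308042]
```

```bash
python3 -m pendant '{"dp":[[0,0,0],[0,0,0],[0,0,0],[0,0,0],[0,0,0],[0,0,0]],"rotation":[[0,0,0],[0,0,0],[0,0,0],[0,0,0],[0,0,0],[0,0,0]]}'
python3 -c "
from plant import workorder; print(workorder.close_job())"
```

```text
time: 31.28
tool_pos: [591.9, 167.7, 22.0]
tcp_rot: [3.141, -0.0, 1.679]
contact_force: [-13.4, -16.2, 16.5]
grip_width: 25.4
finger_force: 30.0
the job is handed in; nothing more can be done
None
```

The job is handed in at 31 s: both orange capsules are in the carrier's bores, the green one was left in the rack, and the carrier is still held by its knob, flush against both stop bars at about 15 N each.

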